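# Light up and hold the bolt head behind the turbo bracket

## Robot

A 6-joint arm with a two-finger parallel gripper is mounted at the origin on the work surface. World frame = base frame: x ahead of the robot, y to its left, z up, the work surface at z = 0. Lengths are in mm, angles in rad, forces in N, time in s.
With the tool pointing down it reaches from about 275 to 1000 mm from the base axis. Payload 8.4 kg.
Tool frame: the origin (TCP) lies on the centre line of the jaws, within the pads' length; the fingertips stand r.tip_reach ahead of it and the grasp point (between the pads) lies 3 mm ahead of it (r.tip_reach is the distance from the TCP to the fingertips, in mm); z points along the fingers, y is the direction in which the jaws open and shut (so a half turn about z gives the same grasp; the last joint's range is limited). The gripper opens to 85 mm and grips with 20 to 120 N. Pads are 22 mm wide; open, the fingers measure 114 mm over their backs; the gripper's body (76 mm by 85 mm) begins 54 mm behind the grasp point. The pads swing forward as they close: fully open they stand 13 mm farther back than shut.
Start: joints at [1.108, 0.353, 1.633, -0, 1.155, -0.002], TCP at [277.914, 559.814, 217.281] pointing down, gripper open.
Joint ranges: [-2.63, 2.63], [-0.92, 2.1], [0.06, 2.66], [-1.3, 4.44], [0, 2.69], [-3.02, 3.02]. Speed limits (rad/s): [2.22, 2.22, 2.79, 3.14, 3.14, 3.14].

## Interface

Orientations are given as [roll, pitch, yaw] about the fixed x, y, z axes, in that order (R = Rz(yaw) Ry(pitch) Rx(roll)).
In Python, from rig import sense, optics, r, nets gives the robot as it stands. The module is installed in compiled form; this text tells all that it offers.
- The arm moves only by the tool carry_out, never from a script. Its argument "increments" is a list that holds one entry, the list of rows, each a list of 6 numbers: the shift along the tool's x, y, z normalised to -1 to 1, where 1 is 40 cm, then the turn, a rotation vector about the tool's x, y, z normalised to -1 to 1, where 1 is 60 degrees. A call has 1 to 5 rows; each row is the pose to reach, as a shift and turn from the pose commanded when the call began, along the tool's axes at that moment; what a row does not reach only later rows make up. A row lasts 1/12 s, in which the tool goes at most 41.7 mm and 7.16 degrees, less where a joint would pass 70% of its speed; a pose out of reach is approached as far as the arm can. A call with a number of a shift or a turn outside -1 to 1 is refused whole. A call with a gripper value outside its range is refused whole. "hand" is the closure, from 0 (fully open) to 1 (shut), set as the call begins (left out, the last holds). The fingers move at their own pace and stop on an object; "squeeze" is the grip in N (left out, the last holds). Time passes only in rows, so rows that repeat a pose let the fingers close. It gives the time, the measured TCP pose, the force and the opening at its end, in the units of the state.
- sense(): the state, without advancing time (a new reading comes with each control period).
- optics.grab_frame(name): name is "scene" or "top" or "wrist"; returns a dict with "img" (480x640x3 uint8, red, green, blue), "range_z" (480x640 float32, mm along the optical axis (not along the pixel's ray), 0 where there is no reading), "fov_y" (degrees; the focal length in pixels is half the picture's height over the tangent of half this angle, whatever the lens; pixels are square), "cx", "cy" (the principal point, pixels), "R" (3x3) and "t" (3): a world point X has camera coordinates R X + t. Camera axes: x right, y down, z forward; pixel columns grow to the right and rows downward; lengths in mm; the calibration is good to about 2 mm. A picture is of the moment at which its call begins.
- r.sign_off(): hands the job in, once; it reports no verdict.
Trained networks look in the newest picture that a camera, given by its name, has taken for a name from the list of things; names that differ only in an ending like _2 or _b are one class to them, and where a whole thing is asked for, a point or a joint stands for the part that bears it (a point fixed in the world has none). Each returns a list of dicts, best first, with "confidence" (0 to 1); they miss things now and then, are a little off and sometimes report something else, mostly with a low value. They report only what shows in the picture. A call takes as long as a camera call.
- nets.trace(target, camera): "mask" (480x640 bool, what is visible of it).
- nets.tip_of(target, camera): "point" ([x, y, z] in mm, in world coordinates, good to about 4 mm: a listed point, or the origin of a listed thing).
The state is a dict: "clock": time; "qpos": joint angles; "qvel": joint speeds; "joint_efforts": joint torques, N m; "eef_pos": TCP position; "tcp_rot": TCP orientation; "contact_force": force on the tool from outside, world axes, zero at the start; "wrist_torque": the same for the moment, N m; "opening": opening from 0.0 (shut) to 1.0 (fully open).
Only numpy, scipy, OpenCV 4.12 (cv2) and the standard library are available. Lean on these libraries where they do the work, as an engineer would, in place of code of your own. Each camera call takes 0.05 s, during which the arm holds its last target.

## Task

A slow nut runner is turning the nut on the front of the turbocharger's bracket, and the bolt is turning round with it. First swivel and tilt the inspection lamp by its ball handle until it points straight at the bolt head in the gap behind the bracket, and let go of it; then reach down into the gap, grip the bolt head squarely between the fingertips and hold it from turning. Finish while still holding the bolt head still, with the lamp still pointing at it, and leave the grease tin, spanner and socket where they are.

Things in the scene. Friction and masses are not known exactly. Their poses are not given: they have to be found in the camera images.
- fixture: Steel bench stand, bolted down, base plate 300 x 150 x 12 mm (x -130 to 170 mm). Origin on the bench below where the bolt's axis leaves the bracket's rear face; x points level from the bracket to the turbocharger, away from the robot; y along the bracket; z up. Turbocharger (silver and dark): x 54 to 206, y -70 to 86, up to 123 mm high. It carries the bracket, gap and nut runner below.
- gap_top (a point): Middle of the gap's mouth, at fixture (23, 0, 135) mm; axes as the fixture's. The gap is 46 mm wide (fixture x 0 to 46), open at the top and at both y ends, floor 12 mm above the bench. Front wall: upright steel bracket plate, 8 mm thick, 90 mm wide, top 135 mm above the bench. Far wall: upright flange, 8 mm thick, 80 mm wide, top 120 mm above the bench.
- runner (a point): Top of the grey nut runner in front of the bracket (robot's side), at fixture (-100, 0, 126) mm: a lying cylinder 42 mm thick on a block, reaching to fixture x = -165 mm. Fixed, not to be handled. Axes as the fixture's.
- bolt_head (a point): Centre of the steel hexagon bolt head in the gap, at fixture (13, 0, 105) mm, 30 mm below the bracket's top edge. The hexagon is 24 mm across flats, 27.7 mm across corners, 16 mm long (fixture x 5 to 21 mm; a round 33 mm washer fills 0 to 5). Its axis is level, along the fixture's x. The point turns with the bolt about its x axis, which stays along the fixture's x.
- bolt_turn (a joint): Angle of the bolt (rad). The nut dragging it gives about 0.12 N m, and turns it at about 0.25 rad/s for as long as nobody holds it; it grows with time. Two flats face the fixture's +y and -y at 0 and at every multiple of 1.047 rad. Any grip on the two sides, on flats or on corners, will stop it if firm (20 N or more).
- lamp: Inspection lamp stand fixed to the bench: dark disc base 96 mm across, 22 mm high, slim steel post; origin under the post's axis. On top are a swivelling yoke and the black tilting lamp head, a cylinder 56 mm across at its white lens. Its x is the beam's level direction at swivel 0, z is up.
- lamp_beam (a point): Crossing point of the lamp's swivel and tilt axes, inside the lamp head, 200 mm above the bench; it does not move. Its x axis is the direction of the beam, out through the white lens 50 mm in front of it; its y axis is the tilt axis, always level.
- lamp_ball (a point): Centre of the black ball handle, 24 mm across, on a thin rod (8 mm) that rises backwards from the lamp head. In the frame of lamp_beam it lies at (-90.9, 0, 52.5) mm, 105 mm from the pivot: opposite the beam and 30 degrees above its line. The ball may roll between the fingers while it is led round.
- lamp_swivel (a joint): Swivel of the lamp about the upright post (rad), 0 where the beam runs along the x of lamp, growing anticlockwise seen from above; range -1.6 to 1.6. Stiff (0.25 N m): stays where it is left.
- lamp_tilt (a joint): Tilt of the lamp head (rad), 0 with the beam level, growing as the beam points down (and the ball rises); range -0.7 to 1.0. Stiff (0.25 N m): stays where it is left.
- grease_tin: Grey tin, 64 mm across, 85 mm high, standing; bystander. Origin under its centre.
- spanner: Steel spanner, 170 mm long along its x, lying on the bench; bystander. Origin under its middle.
- socket: Steel socket, a tube 32 mm across and 38 mm high, standing; bystander. Origin under its centre.

How it is judged:
By the outcome, as a careful person would: the job done as asked, in the order asked, and still so for the second after the job is handed in, while the arm keeps its last pose, push and grip.
It also fails if it takes over 48 s, if anything falls off the work surface, if the arm or the gripper's body presses on something with over 40 N, if the wrist force passes 120 N, or if a joint passes its speed limit or range.

## Working session

There is one attempt and no reset: what is moved stays moved. The work goes in short steps, Python scripts to look and compute and a tool call to move; the robot and the scene stay as the last step left them, time stands still between calls to the robot, and variables do not carry over. Pictures are saved under pics/ and viewed, and the job is handed in when it is done.

Besides the shell and the picture viewer there is one more tool, called after "Emit:" as name(argument=value, ...) on one line, values as JSON. carry_out: Moves the arm, as the interface text tells. Its arguments: {"type":"object","properties":{"increments":{"type":"array","items":{"type":"array","items":{"type":"array","items":{"type":"number","minimum":-1,"maximum":1}}}},"hand":{"type":"number"},"squeeze":{"type":"number"}},"required":["increments"]}

```bash
mkdir -p pics; ls; cat > h.py <<'E'
import numpy as np, cv2
from rig import sense, optics, r, nets
def save(fr,n): cv2.imwrite('pics/'+n+'.png', cv2.cvtColor(fr['img'],cv2.COLOR_RGB2BGR))
def K(fr):
    f=240/np.tan(np.radians(fr['fov_y'])/2); return f
def pts(fr,mask=None):
    f=K(fr); z=fr['range_z']; v,u=np.nonzero((z>0)&(mask if mask is not None else True))
    d=z[v,u]; c=np.stack([(u-fr['cx'])/f*d,(v-fr['cy'])/f*d,d],1)
    return (c-fr['t'])@fr['R'], u,v
def proj(fr,X):
    c=fr['R']@np.asarray(X,float)+fr['t']; f=K(fr)
    return c[0]/c[2]*f+fr['cx'], c[1]/c[2]*f+fr['cy']
E
python3 - <<'E'
from h import *
s=sense(); print(s, r.tip_reach)
for c in ['scene','top']:
    fr=optics.grab_frame(c); save(fr,c+'0'); print(c,(-fr['R'].T@fr['t']).round(),fr['fov_y'])
    for n in ['fixture','gap_top','runner','bolt_head','lamp','lamp_beam','lamp_ball','grease_tin','spanner','socket']:
        o=nets.tip_of(n,c); print(n,[(np.round(x['point'],1).tolist(),round(x['confidence'],2)) for x in o[:2]])
print(sense()['clock'])
E
```

```text
pics
{'clock': 0.0, 'qpos': array([ 1.10761170e+00,  3.53640148e-01,  1.63415895e+00,  5.69840500e-05,
        1.15521092e+00, -2.37507655e-03]), 'qvel': array([ 0.00215251, -0.00120414, -0.00042935, -0.0007642 ,  0.00061442,
       -0.00035657]), 'joint_efforts': array([-4.62963126e-04, -6.05243111e+01, -3.42061365e+01, -9.31750105e-05,
        9.40108235e-03, -5.60659078e-05]), 'eef_pos': array([277.66057338, 559.36333543, 216.55608164]), 'tcp_rot': array([-3.14017541e+00, -5.54671283e-05,  2.68076002e+00]), 'contact_force': array([-0.41294372, -0.11650515, -0.76172723]), 'wrist_torque': array([-0.01918815,  0.01554621, -0.01327003]), 'opening': 0.998712864122079} 22.0
scene [1043.  299.  672.] 56.66979453660213
fixture [([588.7, -142.1, 0.1], 0.87)]
gap_top [([619.0, -140.0, 133.3], 0.7)]
runner [([489.1, -150.3, 129.0], 0.96)]
bolt_head [([603.3, -137.8, 103.4], 0.62)]
lamp [([571.7, 129.8, 0.6], 0.87)]
lamp_beam [([566.1, 130.8, 204.2], 0.62)]
lamp_ball [([505.4, 210.8, 223.1], 0.75)]
grease_tin [([695.2, -286.1, -0.6], 0.75)]
spanner [([536.3, -374.2, -2.0], 0.8)]
socket [([489.1, -37.3, 1.4], 0.75)]
top [ 529.  -69. 1101.] 49.304773212012805
fixture [([589.2, -143.9, 3.4], 0.77)]
gap_top [([612.1, -134.9, 131.7], 0.68)]
runner [([492.2, -153.8, 125.8], 0.55)]
bolt_head [([601.5, -142.6, 105.4], 0.58)]
lamp [([565.0, 130.1, 0.7], 0.84)]
lamp_beam [([567.7, 130.9, 203.9], 0.66)]
lamp_ball [([501.8, 205.9, 216.3], 0.74)]
grease_tin [([699.0, -283.8, 1.0], 0.79)]
spanner [([565.5, 129.3, -0.3], 0.66)]
socket [([491.8, -153.5, 125.1], 0.74), ([488.3, -37.6, 0.9], 0.48)]
1.1
```

View pics/scene0.png

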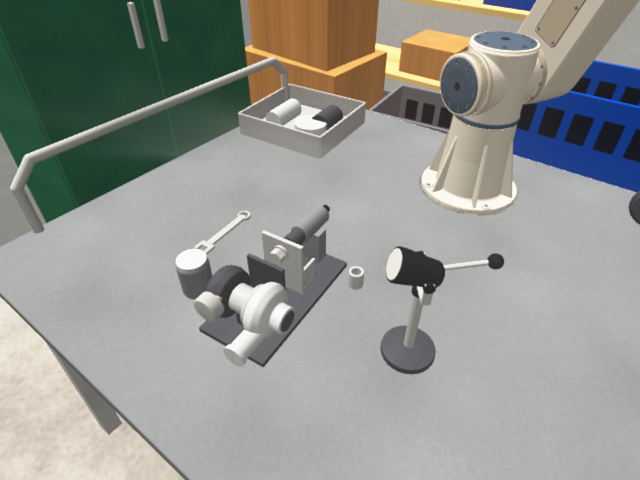

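View pics/top0.png

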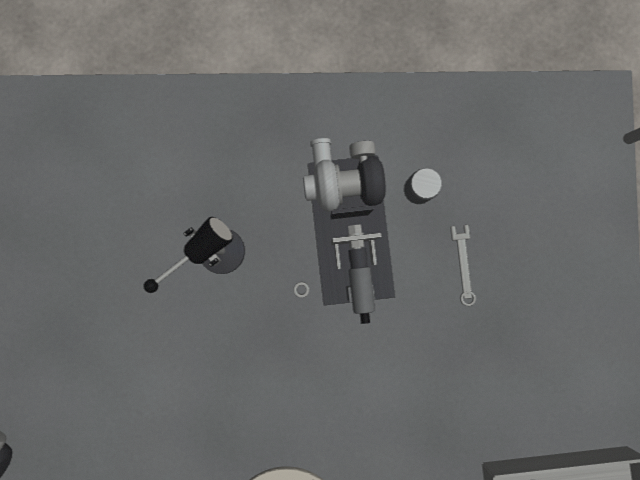

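```bash
cat >> h.py <<'E'
import pickle
def grab(c,n):
    fr=optics.grab_frame(c); save(fr,n); pickle.dump(fr,open('pics/'+n+'.pkl','wb')); return fr
E
python3 - <<'E'
from h import *
T=grab('top','t1'); S=grab('scene','s1')
for n,fr in (('top',T),('scene',S)):
    P,u,v=pts(fr)
    # base plate top surface
    m=(abs(P[:,2]-12)<4)&(P[:,0]>430)&(P[:,0]<790)&(P[:,1]>-260)&(P[:,1]<-50)
    q=P[m][:,:2].astype(np.float32); print(n,'plate',len(q),cv2.minAreaRect(q), 'z',np.median(P[m][:,2]))
    # bracket top
    m=(abs(P[:,2]-135)<4)&(abs(P[:,0]-590)<40)&(abs(P[:,1]+142)<60)
    q=P[m][:,:2].astype(np.float32); print('brk',len(q),cv2.minAreaRect(q) if len(q)>3 else '')
    # runner axis
    m=(P[:,2]>118)&(P[:,0]>425)&(P[:,0]<540)&(abs(P[:,1]+150)<30)
    q=P[m]; print('runner',len(q),q.mean(0),np.polyfit(q[:,0],q[:,1],1), q[:,2].max())
    # ball
    c=np.array([503,208,220]); m=np.linalg.norm(P-c,axis=1)<28
    q=P[m]; 
    from scipy.optimize import least_squares
    o=least_squares(lambda x:np.linalg.norm(q-x,axis=1)-12,c,loss='soft_l1',f_scale=1); print('ball',len(q),o.x,np.median(abs(o.fun)))
    m=(P[:,2]>160)&(np.linalg.norm(P[:,:2]-[567,131],axis=1)<90); print('lamppts',P[m].mean(0))
E
```

```text
top plate 4671 ((611.1275634765625, -155.6683807373047), (309.5023193359375, 208.80203247070312), 0.07444752007722855) z 12.823662147924948
brk 205 ((587.1807250976562, -143.17201232910156), (8.123926162719727, 89.88691711425781), 6.195270538330078)
runner 867 [ 492.1773065  -152.72035254  123.8977559 ] [ 9.56677958e-02 -1.99805871e+02] 130.76936963662297
ball 217 [504.82412923 208.3734248  219.10475368] 1.1863440036057948
lamppts [572.13942991 121.90911832 220.10650809]
scene plate 2983 ((611.4876098632812, -165.69683837890625), (302.4848937988281, 208.22421264648438), 5.784549713134766) z 13.529172505445274
brk 218 ((585.9943237304688, -139.988037109375), (10.72493839263916, 91.06200408935547), 5.886707305908203)
runner 485 [ 494.47352148 -145.54920908  124.400187  ] [ 7.07248276e-02 -1.80520764e+02] 129.6296297730414
ball 286 [503.67810016 210.98309716 219.91545087] 1.535213382636015
lamppts [584.21875571 132.94399981 214.74890745]
```

```bash
python3 - <<'E'
from h import *
for n in ['t1','s1']:
    fr=pickle.load(open('pics/'+n+'.pkl','rb')); P,u,v=pts(fr)
    m=(abs(P[:,2]-22)<4)&(np.linalg.norm(P[:,:2]-[567,131],axis=1)<65)
    q=P[m]; print(n,cv2.minEnclosingCircle(q[:,:2].astype(np.float32)),q[:,2].mean(), q[:,:2].min(0),q[:,:2].max(0))
    for z0,z1 in((40,90),(90,140)):
        m=(P[:,2]>z0)&(P[:,2]<z1)&(np.linalg.norm(P[:,:2]-[567,131],axis=1)<40); q=P[m]
        if len(q): print(len(q),q.mean(0),q.std(0))
    # lens: bright pts near lamp
    g=fr['img'][v,u].min(1)
    m=(g>150)&(np.linalg.norm(P-[600,90,215],axis=1)<60); q=P[m]
    if len(q)>20:
        c=np.median(q,0); w=np.linalg.svd(q-c,full_matrices=False)[2][2]; print('lens',len(q),q.mean(0),w)
    # bolt head points
    a=0.102; o=np.array([590.6,-141.2,0]); Rf=np.array([[np.cos(a),-np.sin(a),0],[np.sin(a),np.cos(a),0],[0,0,1]])
    F=(P-o)@Rf; m=(abs(F[:,0]-13)<18)&(abs(F[:,1])<22)&(abs(F[:,2]-105)<25); q=F[m]
    print('head n',len(q)); 
    for k in np.argsort(-q[:,2])[::6][:25]: print(q[k].round(1),end=' ')
    print()
    img=fr['img']; uu,vv=proj(fr,o+[13,1.3,105]); uu,vv=int(uu),int(vv)
    cv2.imwrite('pics/z'+n+'.png',cv2.cvtColor(cv2.resize(img[vv-40:vv+40,uu-50:uu+50],None,fx=7,fy=7),cv2.COLOR_RGB2BGR))
E
```

```text
t1 ((566.9935913085938, 126.5299301147461), 44.64685821533203) 20.837523784660533 [522.47100327  86.43639893] [607.12560259 163.04242803]
26 [564.95912301 123.03276638  60.60174177] [ 3.42500553  2.45937805 13.63953583]
2 [562.3971062  123.86835613  93.42696137] [1.02649418 1.46147247 2.39532095]
head n 151
[  1.6   0.9 123.7] [  4.6  -7.  122.7] [  3.4  -1.3 121.7] [  2.6  -8.8 121.3] [ 20.6  -1.4 120.4] [ 12.9  -2.5 119.9] [  8.7  -5.8 119.6] [ 11.1  -2.3 119.2] [ 15.2   0.9 118.9] [ 15.5   2.8 118.3] [ 17.4   2.5 117.7] [  5.1  11.5 117.5] [  2.6 -11.  117.2] [ 10.2   5.2 116.7] [ 18.1   8.1 116.6] [ 20.    7.8 116.2] [ 10.4   7.  115.8] [ 16.5  -7.1 115.5] [  3.4  11.5 115.1] [ 19.8 -13.2 114.2] [  8.7 -10.1 113.7] [ 19.8   3.8 113.2] [ 14.7   8.2 112.2] [ 20.3 -11.7 110.2] [ 11.4  10.2 107.9] 
s1 ((569.0814819335938, 132.59567260742188), 45.49250793457031) 21.243714953389933 [525.6822349   89.03526635] [613.25871431 177.95299763]
204 [573.76375132 134.95251929  65.71091283] [ 2.7111253   4.94854416 14.34373004]
231 [573.99845057 134.79939492 115.39106943] [ 2.67554595  4.84138889 14.29082916]
lens 367 [598.11446469  96.51887823 219.71126294] [ 0.61228035 -0.7138238   0.33995348]
head n 402
[ -1.3  -1.4 129.8] [ -1.6  14.3 129.4] [ -1.5  18.8 129.1] [ -2.    7.1 128.3] [ -2.  -18.3 126.7] [ -1.8  -4.4 125.7] [ -0.4  -8.1 125. ] [ -1.3  14.2 124.7] [ -1.5   2.6 124.2] [ -1.3   0.5 123.3] [1.600e+00 1.000e-01 1.228e+02] [ -1.1  -1.8 122.4] [1.000e-01 1.400e+00 1.223e+02] [ -2.4 -12.1 121.7] [ -0.4  -6.  121. ] [  5.7   5.2 120.7] [ 14.9   0.4 120.5] [ 14.9   4.9 120.1] [  4.   10.8 119.6] [ -0.5 -20.2 119.4] [ 15.3   7.4 119.1] [  5.2   7.1 118.8] [ -2.1  13.3 118.6] [  1.7  11.4 118.2] [ -1.8 -16.6 117.6]
```

View pics/zs1.png

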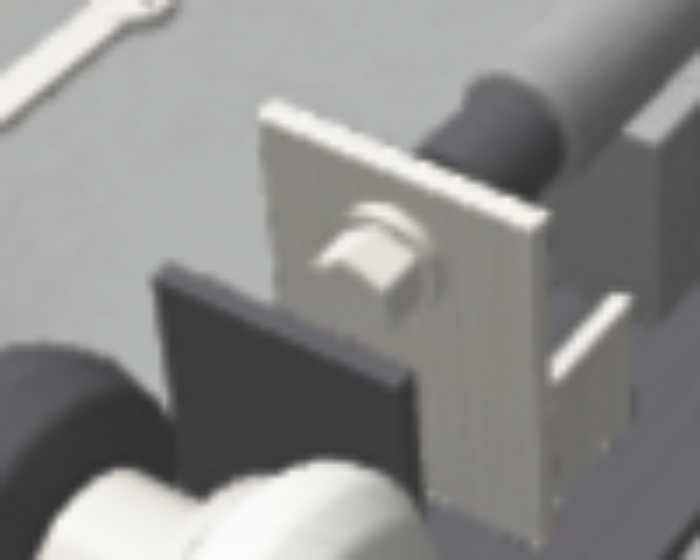

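```bash
cat >> h.py <<'E'
from scipy.spatial.transform import Rotation as Ro
def plan(way, s=None):
    # way: list of (x,y,z,jaw_az_deg), tool straight down
    s=s or sense(); R0=Ro.from_euler('xyz',s['tcp_rot']).as_matrix(); p0=s['eef_pos']
    print('t',round(s['clock'],2),'pos',p0.round(1),'rot',np.round(s['tcp_rot'],3),'F',s['contact_force'].round(1),'op',round(s['opening'],3))
    out=[]
    for x,y,z,a in way:
        yaw=np.radians(a+90); Rt=Ro.from_euler('xyz',[np.pi,0,yaw]).as_matrix()
        d=R0.T@(np.array([x,y,z])-p0)/400; w=Ro.from_matrix(R0.T@Rt).as_rotvec()/np.radians(60)
        out.append([round(float(k),3) for k in np.r_[d,w]])
    print(out)
def line(way1,n,s=None,curr=None):
    s=s or sense(); yaw=Ro.from_euler('xyz',s['tcp_rot']).as_matrix(); az=np.degrees(np.arctan2(yaw[1,1],yaw[0,1])); st=np.r_[s['eef_pos'],az]; e=np.array(way1,float)
    e[3]=az+(e[3]-az+180)%360-180
    return [st+(e-st)*min(1,(k+1)/n) for k in range(n)]
E
python3 - <<'E'
from h import *
w=line((504,209.7,290,38.6),11); plan(w[:5]); plan(w)
E
```

```text
t 1.2 pos [277.9 559.8 217.3] rot [ 3.142 -0.     2.681] F [-0.9 -0.4 -0.1] op 1.0
[[-0.081, -0.048, -0.017, 0.0, -0.0, 0.038], [-0.163, -0.097, -0.033, 0.0, -0.0, 0.076], [-0.244, -0.145, -0.05, 0.0, -0.0, 0.114], [-0.326, -0.194, -0.066, 0.0, -0.0, 0.151], [-0.407, -0.242, -0.083, 0.0, -0.0, 0.189]]
t 1.2 pos [277.9 559.8 217.3] rot [ 3.142 -0.     2.681] F [-0.9 -0.4 -0.1] op 1.0
[[-0.081, -0.048, -0.017, 0.0, -0.0, 0.038], [-0.163, -0.097, -0.033, 0.0, -0.0, 0.076], [-0.244, -0.145, -0.05, 0.0, -0.0, 0.114], [-0.326, -0.194, -0.066, 0.0, -0.0, 0.151], [-0.407, -0.242, -0.083, 0.0, -0.0, 0.189], [-0.488, -0.291, -0.099, 0.0, -0.0, 0.227], [-0.57, -0.339, -0.116, 0.0, -0.0, 0.265], [-0.651, -0.387, -0.132, 0.0, -0.0, 0.303], [-0.733, -0.436, -0.149, 0.0, -0.0, 0.341], [-0.814, -0.484, -0.165, 0.0, -0.0, 0.379], [-0.895, -0.533, -0.182, 0.0, -0.0, 0.417]]
```

Emit:
carry_out(increments=[[[-0.08,-0.048,-0.035,0,0,0.04],[-0.16,-0.097,-0.07,0,0,0.08],[-0.24,-0.145,-0.105,0,0,0.12],[-0.32,-0.194,-0.14,0,0,0.16],[-0.4,-0.242,-0.17,0,0,0.2]]], hand=0, squeeze=40)

```text
clock: 1.62
eef_pos: [378.8, 400.6, 286.3]
tcp_rot: [3.141, 0.0, 2.47]
contact_force: [1.3, -0.1, 0.5]
opening: 1.001
```

```bash
python3 - <<'E'
from h import *
w=line((504,209.7,290,38.6),5); plan(w)
E
```

```text
t 1.62 pos [378.8 400.6 286.3] rot [3.141 0.    2.47 ] F [ 1.3 -0.1  0.5] op 1.001
[[-0.108, -0.036, -0.002, 0.001, 0.0, 0.043], [-0.217, -0.072, -0.004, 0.001, 0.0, 0.086], [-0.325, -0.107, -0.006, 0.001, 0.0, 0.129], [-0.434, -0.143, -0.007, 0.001, 0.0, 0.172], [-0.542, -0.179, -0.009, 0.001, 0.0, 0.215]]
```

Emit:
carry_out(increments=[[[-0.095,-0.031,0,0,0,0.043],[-0.19,-0.062,0,0,0,0.086],[-0.28,-0.093,0,0,0,0.13],[-0.38,-0.125,0,0,0,0.172],[-0.48,-0.158,-0.01,0,0,0.215]]])

```text
clock: 2.03
eef_pos: [489.3, 232.1, 288.9]
tcp_rot: [-3.141, -0.0, 2.244]
contact_force: [1.2, 0.3, -0.6]
opening: 0.998
```

```bash
python3 - <<'E'
from h import *
w=line((504,209.7,290,38.6),2); plan(w)
E
```

```text
t 2.03 pos [489.3 232.1 288.9] rot [-3.141 -0.     2.244] F [ 1.2  0.3 -0.6] op 0.998
[[-0.033, -0.003, -0.001, -0.0, -0.0, -0.0], [-0.067, -0.006, -0.003, -0.0, -0.0, -0.0]]
```

Emit:
carry_out(increments=[[[-0.04,-0.004,0,0,0,0],[-0.067,-0.006,0,0,0,0],[-0.067,-0.006,0,0,0,0]]])

```text
clock: 2.28
eef_pos: [504.6, 210.2, 289.2]
tcp_rot: [3.142, 0.0, 2.244]
contact_force: [-0.4, 0.2, -0.5]
opening: 1.001
```

```bash
python3 - <<'E'
from h import *
fr=grab('wrist','w1'); P,u,v=pts(fr); C=np.array([504,210,220])
q=P[np.linalg.norm(P-C,axis=1)<26]
from scipy.optimize import least_squares
o=least_squares(lambda x:np.linalg.norm(q-x,axis=1)-12,C,loss='soft_l1',f_scale=1); print('ball',len(q),o.x,np.median(abs(o.fun)))
print([(x['point'],x['confidence']) for x in nets.tip_of('lamp_ball','wrist')])
plan([(504.3,209.7,222.5,38.6)])
E
```

```text
ball 1665 [503.91779964 209.7474674  217.1738895 ] 0.6206189254751013
[([503.5, 211.3, 218.4], 0.76)]
t 2.38 pos [503.3 212.1 289. ] rot [-3.141e+00 -1.000e-03  2.246e+00] F [ 0.5 -0.3 -0.2] op 1.0
[[-0.006, -0.002, 0.166, -0.0, -0.001, 0.002]]
```

View pics/w1.png

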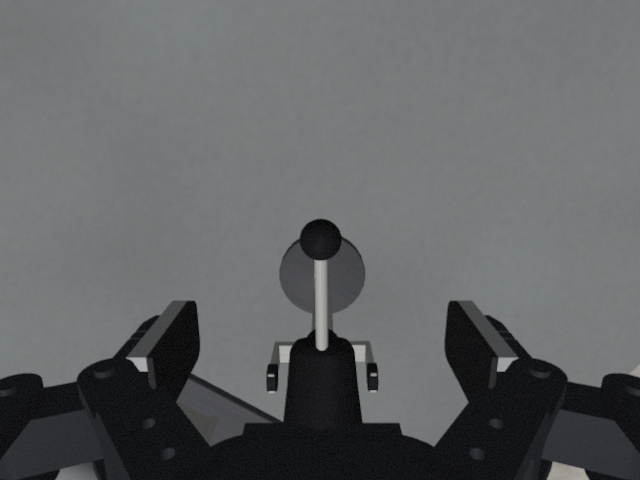

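Emit:
carry_out(increments=[[[0,0,0.06,0,0,0],[-0.003,0,0.12,0,0,0],[-0.003,0,0.169,0,0,0],[-0.003,0,0.169,0,0,0]]])

```text
clock: 2.72
eef_pos: [501.3, 211.2, 217.8]
tcp_rot: [-3.136, -0.002, 2.248]
contact_force: [-0.6, -0.2, -0.9]
opening: 1.001
```

Emit:
carry_out(increments=[[[0,0,0,0,0,0],[0,0,0,0,0,0],[0,0,0,0,0,0],[0,0,0,0,0,0],[0,0,0,0,0,0]]], hand=1, squeeze=40)

```text
clock: 3.13
eef_pos: [504.9, 211.0, 222.6]
tcp_rot: [3.14, 0.0, 2.246]
contact_force: [0.9, -0.2, -0.1]
opening: 0.301
```

```bash
python3 - <<'E'
from h import *
c=np.array([567.3,131.2,200]); s=sense()
w=[];w2=[]
N=15
for k in range(1,N+1):
    f=k/N; az=-51.4+f*(-82.4+51.4); el=np.radians(10.6+f*(49.2-10.6)); a=np.radians(az)
    b=c-105*np.array([np.cos(el)*np.cos(a),np.cos(el)*np.sin(a),-np.sin(el)])
    w.append((*(b+[0,0,3]),az+90)); 
plan(w[:5],s); print(np.round(w[4],1),np.round(w[9],1),np.round(w[14],1))
E
```

```text
t 3.13 pos [504.9 211.  222.6] rot [3.14  0.    2.246] F [ 0.9 -0.2 -0.1] op 0.301
[[0.002, 0.007, -0.011, 0.002, 0.0, 0.036], [-0.001, 0.016, -0.022, 0.002, 0.0, 0.071], [-0.005, 0.024, -0.033, 0.002, 0.0, 0.105], [-0.01, 0.033, -0.044, 0.002, 0.0, 0.14], [-0.016, 0.041, -0.055, 0.002, 0.0, 0.174]]
[521.7 216.  244.8  28.3] [541.3 211.7 265.2  17.9] [558.2 199.2 282.5   7.6]
```

Emit:
carry_out(increments=[[[0,0,0,0,0,0],[0,0.007,-0.011,0,0,0.036],[-0.001,0.016,-0.022,0,0,0.071],[-0.005,0.024,-0.033,0,0,0.105],[-0.01,0.033,-0.044,0,0,0.14]]])

```text
clock: 3.55
eef_pos: [517.4, 215.8, 239.7]
tcp_rot: [3.141, -0.0, 2.098]
contact_force: [-0.2, 0.3, -0.4]
opening: -0.001
```

```bash
cat > arc.py <<'E'
from h import *
import sys
i=int(sys.argv[1]); n=int(sys.argv[2])
c=np.array([567.3,131.2,200]); s=sense()
w=[]
N=15
for k in range(i,min(i+n,N+1)):
    f=k/N; az=-51.4+f*(-82.4+51.4); el=np.radians(10.6+f*(49.2-10.6)); a=np.radians(az)
    b=c-105*np.array([np.cos(el)*np.cos(a),np.cos(el)*np.sin(a),-np.sin(el)])
    w.append((*(b+[0,0,3]),az+90)); 
plan(w,s); print(np.round(w,1))
E
python3 arc.py 4 6
```

```text
t 3.55 pos [517.4 215.8 239.7] rot [ 3.141 -0.     2.098] F [-0.2  0.3 -0.4] op -0.001
[[-0.0, 0.001, -0.002, 0.0, -0.0, -0.002], [-0.005, 0.009, -0.013, 0.0, -0.0, 0.032], [-0.01, 0.018, -0.024, 0.0, -0.0, 0.067], [-0.016, 0.026, -0.034, 0.0, -0.0, 0.101], [-0.023, 0.033, -0.044, 0.0, -0.0, 0.135], [-0.031, 0.04, -0.054, 0.0, -0.0, 0.17]]
[[517.8 215.9 240.4  30.3]
 [521.7 216.  244.8  28.3]
 [525.6 215.8 249.1  26.2]
 [529.6 215.3 253.3  24.1]
 [533.6 214.4 257.4  22.1]
 [537.4 213.2 261.4  20. ]]
```

```bash
python3 - <<'E'
from h import *
fr=grab('wrist','w2'); S=grab('scene','s2')
P,u,v=pts(S); u0,v0=[int(k) for k in proj(S,(505,210,220))]
cv2.imwrite('pics/s2z.png',cv2.cvtColor(cv2.resize(S['img'][180:340,360:560],None,fx=4,fy=3.75),cv2.COLOR_RGB2BGR))
E
```

```text
(no output)
```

View pics/w2.png

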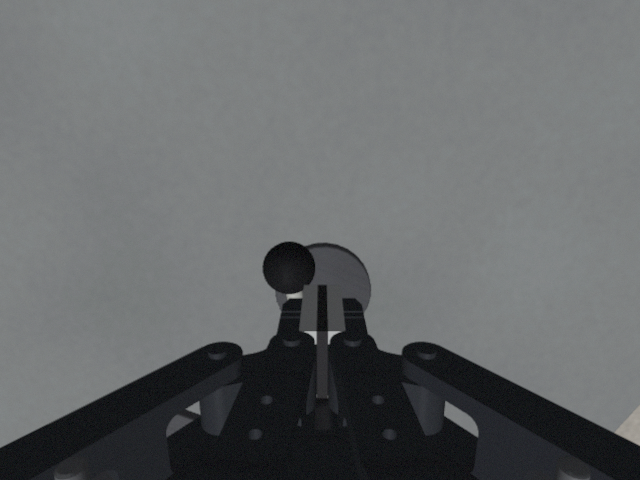

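View pics/s2z.png

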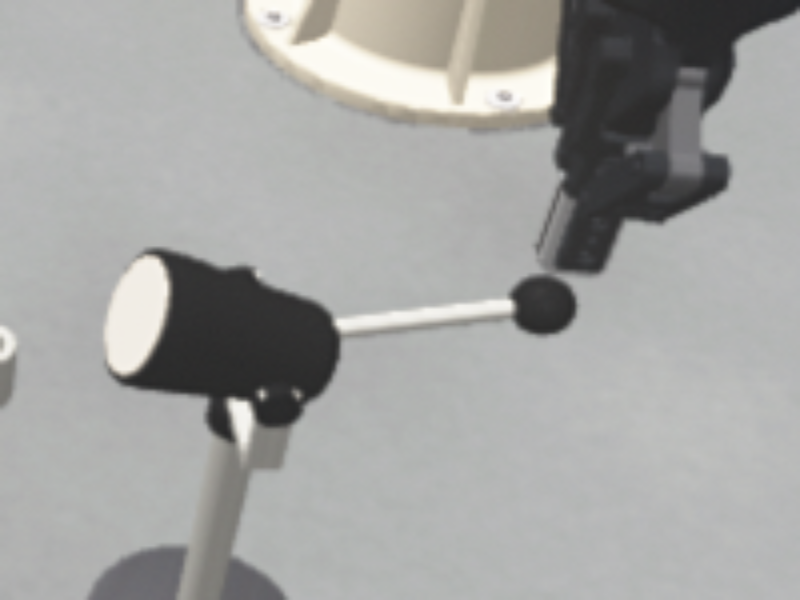

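```bash
python3 - <<'E'
from h import *
from scipy.optimize import least_squares
for n in ['s2','w2']:
    fr=pickle.load(open(f'pics/{n}.pkl','rb')); P,u,v=pts(fr); 
    if n=='s2': m=(u>485)&(u<506)&(v>252)&(v<270)
    else: m=(np.hypot(u-289,v-268)<24)
    q=P[m]; C=q.mean(0)
    o=least_squares(lambda x:np.linalg.norm(q-x,axis=1)-12,C-[0,0,8],loss='soft_l1',f_scale=1); print(n,len(q),o.x,np.median(abs(o.fun)))
s=sense(); print(s['eef_pos'],s['tcp_rot'],s['clock'])
E
```

```text
s2 339 [500.82610534 212.33579868 219.05117654] 2.078949397424436
w2 1782 [503.43089097 210.55996278 217.01722887] 0.32736832142406946
[518.22067313 215.99216952 240.10191911] [3.13980757e+00 2.71131716e-04 2.09874361e+00] 3.65
```

```bash
python3 - <<'E'
from h import *
plan([(517.8,215.9,275,30),(503.7,210.4,275,38.6),(503.7,210.4,219.5,38.6)])
E
```

```text
t 3.65 pos [518.2 216.  240.1] rot [3.14  0.    2.099] F [-0.   0.2  0. ] op -0.001
[[0.0, -0.001, -0.087, 0.002, 0.0, 0.004], [0.006, -0.038, -0.087, 0.002, 0.0, -0.139], [0.006, -0.038, 0.051, 0.002, 0.0, -0.139]]
```

Emit:
carry_out(increments=[[[0,0,-0.087,0,0,0]]])

```text
clock: 3.73
eef_pos: [514.1, 214.3, 268.6]
tcp_rot: [-3.132, -0.001, 2.101]
contact_force: [-0.7, -0.8, -0.8]
opening: 0.001
```

Emit:
carry_out(increments=[[[0.003,-0.019,0,0,0,-0.07],[0.006,-0.037,0,0,0,-0.139],[0.006,-0.037,0,0,0,-0.139],[0.006,-0.037,0,0,0,-0.139],[0.006,-0.037,0,0,0,-0.139]]], hand=0)

```text
clock: 4.15
eef_pos: [503.3, 210.3, 273.7]
tcp_rot: [-3.141, -0.0, 2.243]
contact_force: [0.6, 0.1, -0.3]
opening: 0.705
```

```bash
python3 - <<'E'
from h import *
ps=[sense()['eef_pos'] for k in range(3)]; print(ps)
plan([(503.7,210.4,219.,38.6)])
E
```

```text
[array([503.31594998, 210.34753389, 273.7402976 ]), array([503.31594998, 210.34753389, 273.7402976 ]), array([503.31594998, 210.34753389, 273.7402976 ])]
t 4.15 pos [503.3 210.3 273.7] rot [-3.141 -0.     2.243] F [ 0.6  0.1 -0.3] op 0.705
[[-0.001, 0.001, 0.137, -0.0, -0.0, -0.001]]
```

Emit:
carry_out(increments=[[[0,0,0.06,0,0,0],[0,0,0.12,0,0,0],[0,0,0.137,0,0,0],[0,0,0.137,0,0,0]]])

```text
clock: 4.48
eef_pos: [502.1, 209.9, 217.1]
tcp_rot: [-3.137, -0.001, 2.244]
contact_force: [-1.2, -0.7, -0.2]
opening: 1.002
```

Emit:
carry_out(increments=[[[0,0,0,0,0,0],[0,0,0,0,0,0],[0,0,0,0,0,0],[0,0,0,0,0,0],[0,0,0,0,0,0]]], hand=1, squeeze=40)

```text
clock: 4.9
eef_pos: [503.7, 210.5, 220.0]
tcp_rot: [3.14, 0.0, 2.245]
contact_force: [-0.2, -0.0, 0.6]
opening: 0.301
```

Emit:
carry_out(increments=[[[0,0,0,0,0,0],[0,0,0,0,0,0],[0,0,0,0,0,0]]])

```text
clock: 5.15
eef_pos: [503.3, 210.4, 219.3]
tcp_rot: [3.141, 0.0, 2.245]
contact_force: [-0.0, -0.1, 0.1]
opening: -0.001
```

```bash
python3 - <<'E'
from h import *
grab('wrist','w3'); s=sense();print(s)
E
```

```text
{'clock': 5.2, 'qpos': array([ 3.93144920e-01,  2.27759154e-01,  1.80213735e+00,  3.76911027e-06,
        1.11167736e+00, -2.81205873e-01]), 'qvel': array([-0.00016604,  0.00108103, -0.00066271, -0.00114608, -0.00231706,
       -0.00039455]), 'joint_efforts': array([-9.15834462e-04, -5.05710590e+01, -3.33706713e+01, -1.77938596e-04,
        1.23439142e-03,  4.65250578e-04]), 'eef_pos': array([503.28326231, 210.35487533, 219.24138156]), 'tcp_rot': array([3.14157366e+00, 1.96867871e-06, 2.24514545e+00]), 'contact_force': array([0.04709595, 0.32784589, 0.12562814]), 'wrist_torque': array([-0.01702124,  0.00430525, -0.05403404]), 'opening': 0.0011873114852304746}
```

View pics/w3.png

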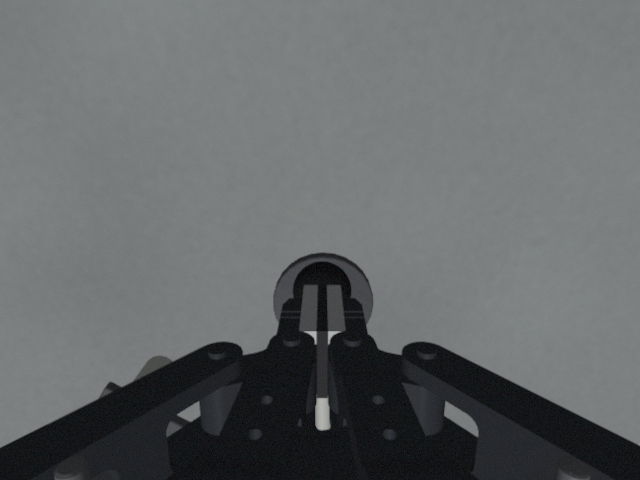

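```bash
python3 - <<'E'
from h import *
fr=pickle.load(open('pics/w3.pkl','rb'))
z=fr['range_z']
f=K(fr)
def W(u,v):
    d=z[v,u]; return d, (np.array([(u-fr['cx'])/f*d,(v-fr['cy'])/f*d,d])-fr['t'])@fr['R']
for uv in [(320,270),(345,280),(309,290),(309,325),(335,290),(335,325),(320,415),(302,330),(300,260)]: print(uv,W(*uv))
print(-fr['R'].T@fr['t'], fr['R'].round(2))
S=grab('scene','s3')
cv2.imwrite('pics/s3z.png',cv2.cvtColor(cv2.resize(S['img'][180:340,360:560],None,fx=4,fy=3.75),cv2.COLOR_RGB2BGR))
E
```

```text
(320, 270) (np.float32(162.1447), array([496.40792428, 218.54831915, 222.38040573]))
(345, 280) (np.float32(164.21945), array([506.95725698, 221.15453832, 221.50309721]))
(309, 290) (np.float32(144.4673), array([493.7351919 , 215.91565754, 240.86900528]))
(309, 325) (np.float32(119.483406), array([494.12072426, 216.70518547, 266.73047433]))
(335, 290) (np.float32(144.02342), array([500.68002317, 221.68525567, 241.27169953]))
(335, 325) (np.float32(119.92473), array([500.10940366, 221.21016023, 266.32564819]))
(320, 415) (np.float32(194.61084), array([544.25693837, 158.33108807, 210.44467211]))
(302, 330) (np.float32(116.775986), array([492.67646101, 215.49863873, 269.55833779]))
(300, 260) (np.float32(385.87442), array([525.12703689, 150.89642036,   9.92178221]))
[461.03094298 264.2430418  374.53213541] [[ 0.78  0.62 -0.  ]
 [ 0.6  -0.75  0.27]
 [ 0.17 -0.21 -0.96]]
```

View pics/s3z.png

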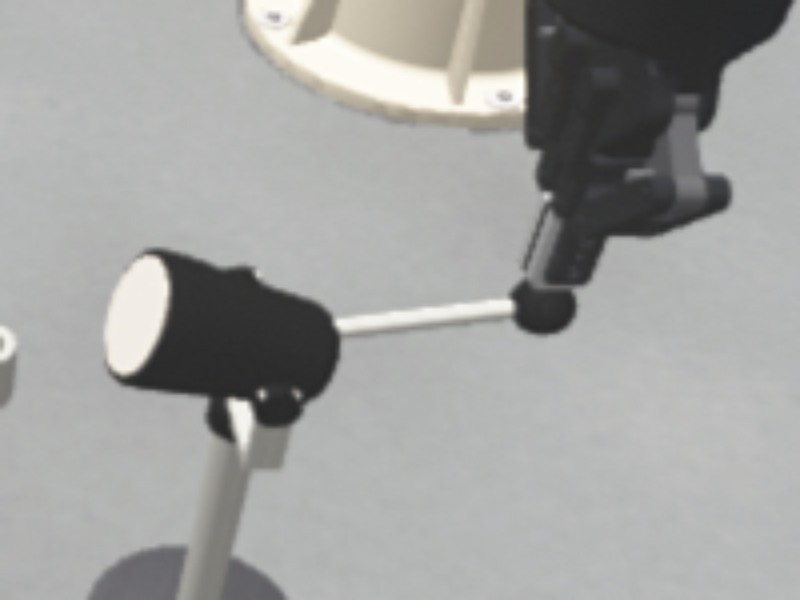

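```bash
python3 - <<'E'
from h import *
fr=pickle.load(open('pics/s3.pkl','rb'))
P,u,v=pts(fr)
m=(np.linalg.norm(P[:,:2]-[503,210],axis=1)<22)&(P[:,2]>190)&(P[:,2]<330)
q=P[m]; uu=u[m];vv=v[m]
for a in range(236,272,2):
    k=vv==a
    if k.any(): print(a,[(int(x),p.round().tolist()) for x,p in zip(uu[k][::4],q[k][::4])])
print(r.tip_reach, [x for x in dir(r) if x[0]!='_'])
E
```

```text
236 [(494, [507.0, 201.0, 266.0]), (498, [516.0, 208.0, 275.0]), (502, [519.0, 214.0, 280.0])]
238 [(493, [503.0, 200.0, 259.0]), (497, [513.0, 207.0, 269.0]), (501, [515.0, 212.0, 273.0])]
240 [(492, [504.0, 200.0, 255.0]), (496, [513.0, 207.0, 265.0]), (500, [513.0, 212.0, 267.0])]
242 [(492, [506.0, 201.0, 254.0]), (496, [515.0, 208.0, 263.0]), (500, [516.0, 213.0, 267.0])]
244 [(491, [506.0, 201.0, 250.0]), (495, [514.0, 207.0, 258.0]), (499, [514.0, 212.0, 261.0]), (503, [514.0, 218.0, 264.0]), (508, [512.0, 223.0, 265.0])]
246 [(490, [504.0, 200.0, 244.0]), (494, [512.0, 207.0, 253.0]), (498, [512.0, 212.0, 256.0]), (502, [517.0, 218.0, 262.0]), (506, [511.0, 222.0, 260.0]), (510, [508.0, 226.0, 261.0])]
248 [(490, [505.0, 201.0, 241.0]), (494, [516.0, 208.0, 252.0]), (498, [514.0, 213.0, 254.0]), (502, [515.0, 218.0, 257.0]), (506, [512.0, 223.0, 258.0])]
250 [(490, [507.0, 202.0, 240.0]), (494, [512.0, 208.0, 247.0]), (498, [515.0, 214.0, 251.0]), (502, [515.0, 219.0, 254.0]), (506, [512.0, 224.0, 255.0])]
252 [(491, [512.0, 205.0, 240.0]), (495, [512.0, 211.0, 243.0]), (499,
[... 610 characters left out ...]
0]), (496, [510.0, 215.0, 229.0]), (500, [506.0, 220.0, 229.0])]
262 [(479, [519.0, 195.0, 220.0]), (483, [516.0, 200.0, 221.0]), (487, [513.0, 205.0, 222.0]), (491, [513.0, 210.0, 225.0]), (495, [513.0, 215.0, 227.0]), (499, [508.0, 220.0, 226.0]), (503, [502.0, 224.0, 224.0])]
264 [(479, [519.0, 196.0, 217.0]), (483, [518.0, 201.0, 219.0]), (487, [512.0, 205.0, 217.0]), (491, [516.0, 211.0, 223.0]), (495, [513.0, 216.0, 223.0]), (499, [510.0, 221.0, 225.0])]
266 [(489, [512.0, 209.0, 215.0]), (493, [513.0, 214.0, 219.0]), (497, [512.0, 220.0, 221.0]), (501, [505.0, 224.0, 218.0])]
268 [(492, [512.0, 214.0, 213.0]), (496, [510.0, 219.0, 215.0])]
22.0 ['MotionError', 'sign_off', 'tip_reach']
```

Emit:
carry_out(increments=[[[0,0,0,0,0,0],[0,0,0,0,0,0],[0,0,0,0,0,0],[0,0,0,0,0,0],[0,0,0.02,0,0,0]]], hand=0)

```text
clock: 5.67
eef_pos: [504.2, 210.7, 212.2]
tcp_rot: [3.139, 0.001, 2.245]
contact_force: [0.8, 0.4, 0.7]
opening: 0.712
```

Emit:
carry_out(increments=[[[0,0,0.035,0,0,0],[0,0,0.07,0,0,0],[0,0,0.085,0,0,0],[0,0,0.085,0,0,0],[0,0,0.085,0,0,0]]])

```text
clock: 6.08
eef_pos: [503.2, 210.3, 177.0]
tcp_rot: [-3.141, -0.0, 2.245]
contact_force: [0.6, -0.1, 0.5]
opening: 0.998
```

Emit:
carry_out(increments=[[[0,0,0,0,0,0],[0,0,0,0,0,0],[0,0,0,0,0,0],[0,0,0,0,0,0],[0,0,0,0,0,0]]], hand=1, squeeze=40)

```text
clock: 6.5
eef_pos: [503.5, 210.5, 177.5]
tcp_rot: [3.141, 0.0, 2.245]
contact_force: [-0.3, 0.3, -0.6]
opening: 0.292
```

Emit:
carry_out(increments=[[[0,0,0,0,0,0],[0,0,0,0,0,0],[0,0,0,0,0,0]]])

```text
clock: 6.75
eef_pos: [503.3, 210.5, 177.4]
tcp_rot: [3.141, -0.0, 2.245]
contact_force: [-0.8, 0.1, 2.6]
opening: 0.254
```

```bash
sed -i 's/\[0,0,3\]/[0,0,-40]/' arc.py; python3 arc.py 1 5; python3 - <<'E'
from h import *
grab('wrist','w4')
E
```

```text
t 6.75 pos [503.3 210.5 177.4] rot [ 3.141 -0.     2.245] F [-0.8  0.1  2.6] op 0.254
[[0.001, 0.011, -0.016, 0.0, -0.0, 0.035], [-0.003, 0.02, -0.028, 0.0, -0.0, 0.07], [-0.007, 0.028, -0.039, 0.0, -0.0, 0.104], [-0.012, 0.037, -0.05, 0.0, -0.0, 0.138], [-0.018, 0.045, -0.061, 0.0, -0.0, 0.173]]
[[506.4 213.3 183.9  36.5]
 [510.1 214.5 188.5  34.5]
 [513.9 215.4 193.   32.4]
 [517.8 215.9 197.4  30.3]
 [521.7 216.  201.8  28.3]]
```

View pics/w4.png

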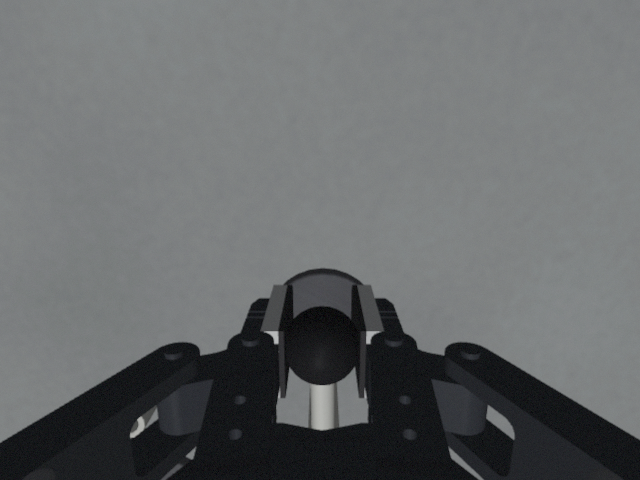

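Emit:
carry_out(increments=[[[0.001,0.009,-0.013,0,0,0.035],[-0.003,0.019,-0.026,0,0,0.07],[-0.007,0.028,-0.039,0,0,0.104],[-0.012,0.037,-0.05,0,0,0.138],[-0.018,0.045,-0.061,0,0,0.173]]])

```text
clock: 7.22
eef_pos: [520.6, 215.2, 200.5]
tcp_rot: [-3.138, -0.0, 2.062]
contact_force: [-3.2, -0.9, -4.3]
opening: 0.253
```

```bash
python3 arc.py 6 5
```

```text
t 7.22 pos [520.6 215.2 200.5] rot [-3.138 -0.     2.062] F [-3.2 -0.9 -4.3] op 0.253
[[-0.004, 0.012, -0.014, -0.004, -0.0, 0.032], [-0.01, 0.02, -0.025, -0.004, -0.0, 0.067], [-0.017, 0.027, -0.035, -0.004, -0.0, 0.101], [-0.024, 0.035, -0.045, -0.004, 0.0, 0.136], [-0.032, 0.041, -0.054, -0.004, 0.0, 0.17]]
[[525.6 215.8 206.1  26.2]
 [529.6 215.3 210.3  24.1]
 [533.6 214.4 214.4  22.1]
 [537.4 213.2 218.4  20. ]
 [541.3 211.7 222.2  17.9]]
```

Ball is held (force −4 N, opening steady); continue the arc.

Emit:
carry_out(increments=[[[-0.005,0.01,-0.011,0,0,0.032],[-0.01,0.018,-0.022,0,0,0.067],[-0.017,0.026,-0.033,0,0,0.101],[-0.024,0.034,-0.043,0,0,0.136],[-0.032,0.041,-0.053,0,0,0.17]]])

```text
clock: 7.63
eef_pos: [540.9, 212.2, 221.7]
tcp_rot: [-3.138, -0.0, 1.884]
contact_force: [-2.3, 0.1, -4.0]
opening: 0.254
```

```bash
python3 arc.py 11 5
```

```text
t 7.63 pos [540.9 212.2 221.7] rot [-3.138 -0.     1.884] F [-2.3  0.1 -4. ] op 0.254
[[-0.009, 0.008, -0.011, -0.004, -0.0, 0.035], [-0.017, 0.015, -0.02, -0.004, -0.0, 0.069], [-0.025, 0.021, -0.028, -0.004, -0.0, 0.104], [-0.034, 0.026, -0.037, -0.004, -0.0, 0.138], [-0.044, 0.031, -0.045, -0.004, -0.0, 0.173]]
[[545.  209.8 225.9  15.9]
 [548.5 207.6 229.5  13.8]
 [552.  205.1 233.   11.7]
 [555.2 202.3 236.3   9.7]
 [558.2 199.2 239.5   7.6]]
```

Emit:
carry_out(increments=[[[-0.009,0.008,-0.01,0,0,0.035],[-0.017,0.015,-0.019,0,0,0.069],[-0.025,0.021,-0.028,0,0,0.104],[-0.034,0.026,-0.037,0,0,0.138],[-0.044,0.031,-0.045,0,0,0.173]]])

```text
clock: 8.05
eef_pos: [558.2, 199.6, 239.7]
tcp_rot: [-3.138, -0.0, 1.703]
contact_force: [-4.5, 1.7, -3.5]
opening: 0.254
```

Emit:
carry_out(increments=[[[0,0,0,0,0,0],[0,0,0,0,0,0]]])

```text
clock: 8.22
eef_pos: [558.8, 199.3, 240.2]
tcp_rot: [-3.14, 0.0, 1.705]
contact_force: [-4.3, -0.3, -0.9]
opening: 0.253
```

```bash
cat > lens.py <<'E'
from h import *
import sys
fr=grab('scene',sys.argv[1]); P,u,v=pts(fr)
g=fr['img'][v,u].min(1)
a,b=proj(fr,(573,82,183))
m=(g>150)&(np.linalg.norm(P-[573,82,183],axis=1)<40); q=P[m]; 
c=np.median(q,0); 
for _ in range(4):
    w=np.linalg.svd(q-q.mean(0),full_matrices=False)[2][2]; d=abs((q-q.mean(0))@w); q=q[d<4]
c=q.mean(0)
if w[1]>0:w=-w
print('lens',len(q),c,'n',w,'az',np.degrees(np.arctan2(w[1],w[0])),'down',np.degrees(np.arcsin(-w[2])),'pivot',c-50*w)
p=np.array([567.3,131.2,200]); d=c-p; print('from pivot',np.linalg.norm(d),np.degrees(np.arctan2(d[1],d[0])),np.degrees(np.arctan2(-d[2],np.hypot(*d[:2]))))
t=np.array([603.5,-139.8,105])-p; print('want',np.degrees(np.arctan2(t[1],t[0])),np.degrees(np.arctan2(-t[2],np.hypot(*t[:2]))))
plan([(558.2,199.2,239.5,7.6)])
E
python3 lens.py s4
```

```text
return _methods._mean(a, axis=axis, dtype=dtype,
  ret = um.true_divide(
lens.py:9: RuntimeWarning: Mean of empty slice.
  w=np.linalg.svd(q-q.mean(0),full_matrices=False)[2][2]; d=abs((q-q.mean(0))@w); q=q[d<4]
Traceback (most recent call last):
  File "lens.py", line 9, in <module>
    w=np.linalg.svd(q-q.mean(0),full_matrices=False)[2][2]; d=abs((q-q.mean(0))@w); q=q[d<4]
      ~~~~~~~~~~~~~~~~~~~~~~~~~~~~~~~~~~~~~~~~~~~~~~~~~^^^
IndexError: index 2 is out of bounds for axis 0 with size 0
```

View pics/s4.png

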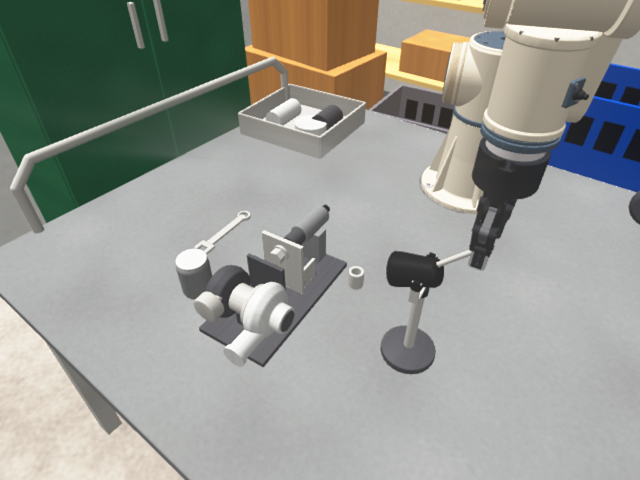

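Emit:
carry_out(increments=[[[0,0,0,0,0,0],[0,0,0,0,0,0],[0,0,0,0,0,0],[0,0,-0.05,0,0,0],[0,0,-0.15,0,0,0]]], hand=0)

```text
clock: 8.68
eef_pos: [557.5, 198.8, 297.0]
tcp_rot: [-3.134, 0.002, 1.705]
contact_force: [0.3, 1.0, 0.1]
opening: 0.943
```

Emit:
carry_out(increments=[[[0,0,-0.05,0,0,0],[0,0,-0.05,0,0,0],[0,0,-0.05,0,0,0]]])

```text
clock: 8.93
eef_pos: [560.6, 200.0, 322.4]
tcp_rot: [3.138, -0.001, 1.705]
contact_force: [0.1, 0.1, -1.3]
opening: 0.999
```

```bash
cat > ball.py <<'E'
from h import *
import sys
from scipy.optimize import least_squares
p=np.array([567.3,131.2,200])
for cam in sys.argv[2:]:
    fr=grab(cam,cam[0]+sys.argv[1]); P,u,v=pts(fr); C=np.array([558.2,199.2,279.5])
    g=fr['img'][v,u].max(1)
    for _ in range(3):
        q=P[(np.linalg.norm(P-C,axis=1)<(26 if _==0 else 17))&(g<110)]
        o=least_squares(lambda x:np.linalg.norm(q-x,axis=1)-12,C,loss='soft_l1',f_scale=1); C=o.x
    d=C-p; print(cam,len(q),C.round(1),np.median(abs(o.fun)),'len',np.linalg.norm(d).round(1),'az',np.degrees(np.arctan2(-d[1],-d[0])),'tilt',np.degrees(np.arctan2(d[2],np.hypot(*d[:2])))-30)
    print([(x['point'],x['confidence']) for x in nets.tip_of('lamp_ball',cam)[:1]],[(x['point'],x['confidence']) for x in nets.tip_of('lamp_beam',cam)[:1]])
t=np.array([603.5,-139.8,105])-p; print('want',np.degrees(np.arctan2(t[1],t[0])),np.degrees(np.arctan2(-t[2],np.hypot(*t[:2]))))
plan([(558.2,199.2,239.5,7.6)])
E
python3 ball.py 5 wrist scene top
```

```text
wrist 1728 [558.9 199.4 277.1] 0.2668709396073732 len 103.3 az -82.98128626867411 tilt 18.263478998329234
[([558.5, 199.7, 280.4], 0.69)] [([572.7, 134.1, 199.1], 0.6)]
scene 256 [557.5 201.6 280.2] 0.45819978383274584 len 107.2 az -82.10011593816506 tilt 18.44385731704108
[([561.9, 200.7, 279.6], 0.84)] [([568.7, 134.1, 201.4], 0.83)]
top 196 [559.1 198.8 279.1] 0.7072572430129638 len 104.3 az -83.11584691212163 tilt 19.258923441460794
[([559.3, 195.3, 277.2], 0.95)] [([566.6, 130.0, 203.0], 0.89)]
want -82.3915083744362 19.160662893243302
t 9.38 pos [559.5 199.5 320.2] rot [-3.141  0.     1.705] F [-0.9 -0.   1.2] op 0.995
[[-0.0, -0.003, 0.202, -0.001, 0.0, 0.001]]
```

View pics/w5.png

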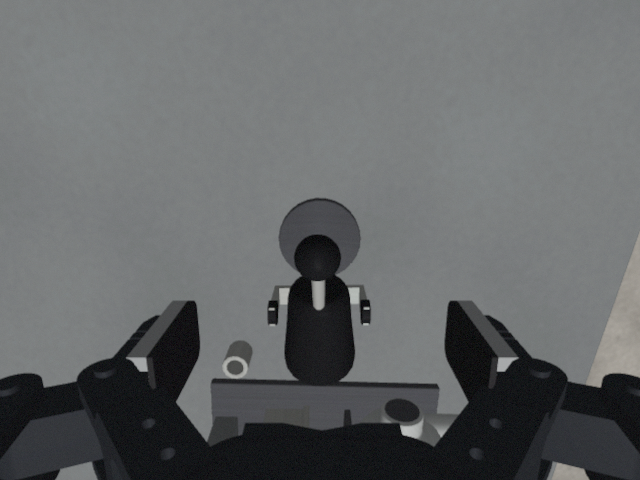

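View pics/t5.png

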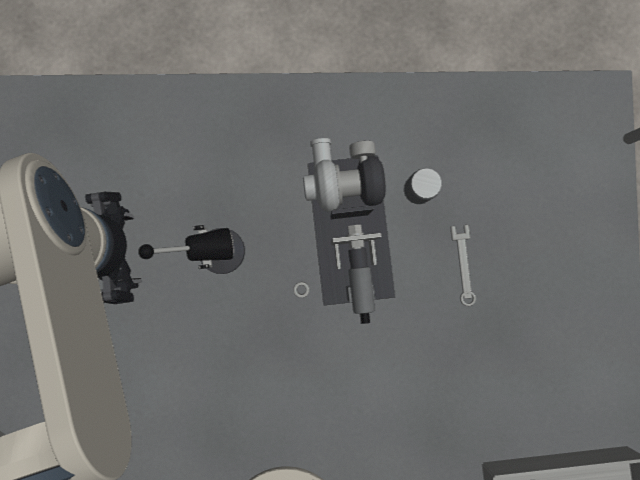

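```bash
python3 - <<'E'
from h import *
w=line((608.5,-139.3,300,-84.1),13); plan(w[:5])
E
```

```text
t 9.38 pos [559.5 199.5 320.2] rot [-3.141  0.     1.705] F [-0.9 -0.   1.2] op 0.995
[[-0.066, 0.001, 0.004, -0.001, 0.0, 0.118], [-0.132, 0.001, 0.008, -0.001, 0.0, 0.235], [-0.197, 0.002, 0.012, -0.001, 0.0, 0.353], [-0.263, 0.003, 0.016, -0.001, 0.0, 0.471], [-0.329, 0.003, 0.019, -0.001, 0.0, 0.588]]
```

Emit:
carry_out(increments=[[[-0.066,0,0,0,0,0.118],[-0.132,0,0,0,0,0.235],[-0.197,0,0,0,0,0.353],[-0.263,0,0,0,0,0.471],[-0.33,0,0,0,0,0.588]]])

```text
clock: 9.8
eef_pos: [577.2, 67.7, 320.7]
tcp_rot: [-3.141, 0.0, 1.083]
contact_force: [0.7, -0.4, -0.2]
opening: 1.005
```

```bash
python3 - <<'E'
from h import *
w=line((608.5,-139.3,290,-84.1),8); plan(w[:5])
E
```

```text
t 9.8 pos [577.2  67.7 320.7] rot [-3.141  0.     1.083] F [ 0.7 -0.4 -0.2] op 1.005
[[-0.053, 0.039, 0.01, -0.0, 0.0, 0.117], [-0.105, 0.078, 0.019, -0.0, 0.0, 0.234], [-0.158, 0.117, 0.029, -0.0, 0.0, 0.351], [-0.21, 0.156, 0.038, -0.0, 0.0, 0.468], [-0.263, 0.195, 0.048, -0.0, 0.0, 0.585]]
```

Emit:
carry_out(increments=[[[-0.053,0.039,0.01,0,0,0.117],[-0.105,0.078,0.02,0,0,0.234],[-0.158,0.117,0.03,0,0,0.351],[-0.21,0.156,0.04,0,0,0.468],[-0.263,0.195,0.05,0,0,0.585]]])

```text
clock: 10.22
eef_pos: [597.7, -61.9, 300.5]
tcp_rot: [-3.142, 0.0, 0.47]
contact_force: [0.8, -0.1, 0.0]
opening: 0.996
```

```bash
python3 - <<'E'
from h import *
w=line((608.5,-139.3,235,-84.1),3); plan(w[:5])
E
```

```text
t 10.22 pos [597.7 -61.9 300.5] rot [-3.142  0.     0.47 ] F [ 0.8 -0.1  0. ] op 0.996
[[-0.021, 0.062, 0.055, -0.0, 0.0, 0.117], [-0.042, 0.123, 0.109, -0.0, 0.0, 0.234], [-0.064, 0.185, 0.164, -0.0, 0.0, 0.351]]
```

Emit:
carry_out(increments=[[[-0.021,0.062,0.05,0,0,0.117],[-0.042,0.123,0.1,0,0,0.234],[-0.064,0.185,0.164,0,0,0.351],[-0.064,0.185,0.164,0,0,0.351],[-0.064,0.185,0.164,0,0,0.351]]])

```text
clock: 10.63
eef_pos: [607.7, -139.0, 233.3]
tcp_rot: [-3.14, 0.003, 0.108]
contact_force: [0.5, -0.4, 1.0]
opening: 1.002
```

```bash
python3 - <<'E'
from h import *
fr=grab('wrist','w6'); P,u,v=pts(fr)
m=(abs(P[:,2]-135)<4)&(abs(P[:,0]-590)<30)&(abs(P[:,1]+142)<55)
q=P[m][:,:2].astype(np.float32); print('brk',len(q),cv2.minAreaRect(q))
m=(abs(P[:,2]-120)<4)&(abs(P[:,0]-640)<30)&(abs(P[:,1]+135)<55)
q=P[m][:,:2].astype(np.float32); print('flange',len(q),cv2.minAreaRect(q) if len(q)>3 else '')
print([(x['point'],x['confidence']) for x in nets.tip_of('bolt_head','wrist')[:2]])
print([(x['point'],x['confidence']) for x in nets.tip_of('gap_top','wrist')[:2]])
plan([(608.5,-139.3,65,-84.1)])
E
```

```text
brk 1716 ((587.30419921875, -142.4517364501953), (9.021989822387695, 89.72498321533203), 6.322371482849121)
flange 1535 ((627.3289184570312, -138.5557403564453), (35.070621490478516, 79.59807586669922), 5.825916290283203)
[([608.2, -140.7, 103.8], 0.77)]
[([614.2, -143.4, 135.1], 0.75)]
t 10.78 pos [ 609.4 -137.4  236.2] rot [ 3.142e+00 -1.000e-03  1.110e-01] F [1.  0.3 0.8] op 1.006
[[-0.003, 0.004, 0.428, 0.0, -0.001, 0.007]]
```

View pics/w6.png

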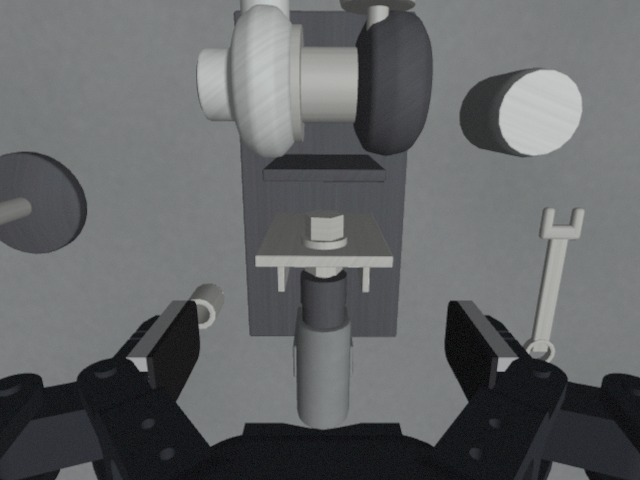

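```bash
python3 - <<'E'
from h import *
fr=pickle.load(open('pics/w6.pkl','rb'))
cv2.imwrite('pics/w6z.png',cv2.cvtColor(cv2.resize(fr['img'][195:275,270:380],None,fx=7,fy=7),cv2.COLOR_RGB2BGR))
P,u,v=pts(fr); a=np.radians(6.1); o=np.array([591,-141.6,105]); R=Ro.from_euler('z',a).as_matrix(); F=(P-o)@R
m=(F[:,0]>7)&(F[:,0]<20)&(abs(F[:,1])<15)&(F[:,2]>4); q=F[m]
for y in range(-14,15,2):
    k=abs(q[:,1]-y)<1
    if k.any(): print(y,k.sum(),q[k,2].mean().round(1))
plan([(608.9,-139.7,150,-83.9),(608.9,-139.7,65,-83.9)])
E
```

```text
-12 13 4.6
-10 56 5.9
-8 50 8.4
-6 42 10.7
-4 55 11.4
-2 55 11.0
0 55 10.7
2 55 10.4
4 56 10.1
6 56 9.7
8 55 9.1
10 32 6.0
t 10.78 pos [ 609.4 -137.4  236.2] rot [ 3.142e+00 -1.000e-03  1.110e-01] F [1.  0.3 0.8] op 1.006
[[-0.002, 0.006, 0.215, 0.0, -0.001, 0.004], [-0.002, 0.006, 0.428, 0.0, -0.001, 0.004]]
```

View pics/w6z.png

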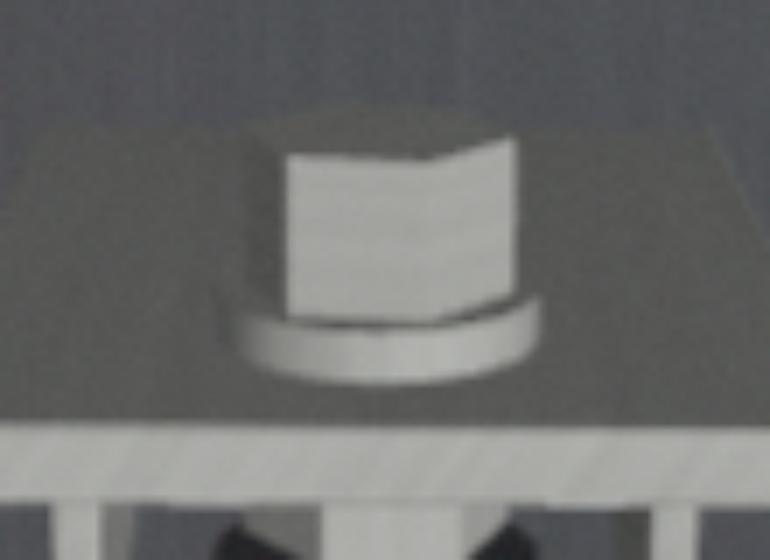

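Emit:
carry_out(increments=[[[-0.002,0.005,0.08,0,0,0.004],[-0.002,0.005,0.16,0,0,0.004],[-0.002,0.005,0.215,0,0,0.004],[-0.002,0.005,0.215,0,0,0.004],[-0.002,0.005,0.215,0,0,0.004]]])

```text
clock: 11.2
eef_pos: [608.3, -139.2, 149.6]
tcp_rot: [-3.141, 0.001, 0.107]
contact_force: [0.7, 0.4, 1.0]
opening: 1.0
```

```bash
python3 - <<'E'
from h import *
fr=grab('wrist','w7'); P,u,v=pts(fr); a=np.radians(6.1); o=np.array([591,-141.6,105]); R=Ro.from_euler('z',a).as_matrix(); F=(P-o)@R
m=(F[:,0]>7)&(F[:,0]<20)&(abs(F[:,1])<18)&(F[:,2]>2); q=F[m]
for y in range(-16,17,2):
    k=abs(q[:,1]-y)<1
    if k.any(): print(y,k.sum(),q[k,2].mean().round(1))
plan([(608.9,-139.7,65,-83.9)])
E
```

```text
-12 59 3.2
-10 96 5.9
-8 96 9.3
-6 103 10.9
-4 100 10.7
-2 100 10.7
0 100 10.5
2 101 10.6
4 110 10.6
6 103 10.4
8 84 8.4
10 94 4.6
12 10 2.8
t 11.25 pos [ 609.3 -139.6  150.9] rot [ 3.141e+00 -2.000e-03  1.060e-01] F [ 0.1 -0.6  1.3] op 0.998
[[-0.001, -0.0, 0.215, 0.0, -0.002, -0.0]]
```

View pics/w7.png

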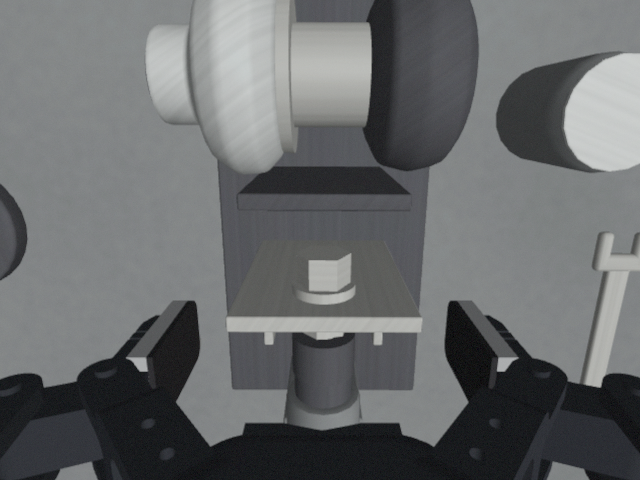

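Emit:
carry_out(increments=[[[0,0,0.07,0,0,0],[0,0,0.13,0,0,0],[0,0,0.18,0,0,0],[0,0,0.212,0,0,0],[0,0,0.212,0,0,0]]])

```text
clock: 11.67
eef_pos: [608.0, -139.8, 63.8]
tcp_rot: [-3.141, 0.001, 0.105]
contact_force: [-1.0, 0.0, 0.1]
opening: 0.998
```

Emit:
carry_out(increments=[[[0,0,0,0,0,0],[0,0,0,0,0,0],[0,0,0,0,0,0],[0,0,0,0,0,0]]], hand=0.5, squeeze=80)

```text
clock: 12.0
eef_pos: [609.2, -140.4, 65.8]
tcp_rot: [3.141, -0.002, 0.105]
contact_force: [-1.1, -0.3, 0.7]
opening: 0.499
```

```bash
python3 - <<'E'
from h import *
fr=grab('wrist','w8'); plan([(608.9,-139.7,65,-83.9)])
z=fr['range_z'];f=K(fr)
E
```

```text
t 12.05 pos [ 609.  -140.3   65.6] rot [ 3.141e+00 -2.000e-03  1.050e-01] F [ 0.2 -0.8 -0.7] op 0.501
[[-0.0, -0.002, 0.001, 0.001, -0.002, -0.002]]
```

View pics/w8.png

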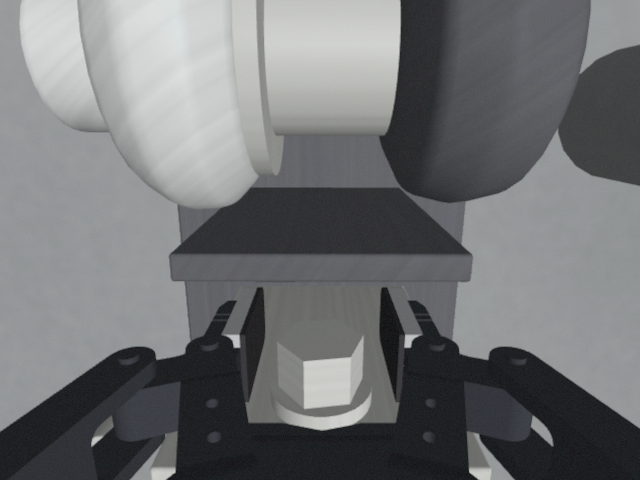

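Emit:
carry_out(increments=[[[0,0,0,0,0,0],[0,0,0,0,0,0],[0,0,0,0,0,0],[0,0,0,0,0,0],[0,0,0,0,0,0]]])

```text
clock: 12.47
eef_pos: [608.2, -140.2, 64.4]
tcp_rot: [-3.142, 0.0, 0.105]
contact_force: [0.2, -1.5, 0.4]
opening: 0.5
```

Emit:
carry_out(increments=[[[0,0,0,0,0,0],[0,0,0,0,0,0],[0,0,0,0,0,0],[0,0,0,0,0,0],[0,0,0,0,0,0]]])

```text
clock: 12.88
eef_pos: [608.2, -140.2, 64.4]
tcp_rot: [3.142, 0.0, 0.105]
contact_force: [-0.3, 1.1, -0.9]
opening: 0.5
```

```bash
python3 - <<'E'
from h import *
fr=grab('wrist','w9'); cv2.imwrite('pics/w9z.png',cv2.cvtColor(cv2.resize(fr['img'][270:450,200:440],None,fx=3,fy=3),cv2.COLOR_RGB2BGR)); print(sense()['clock'])
E
```

```text
12.9333
```

View pics/w9z.png

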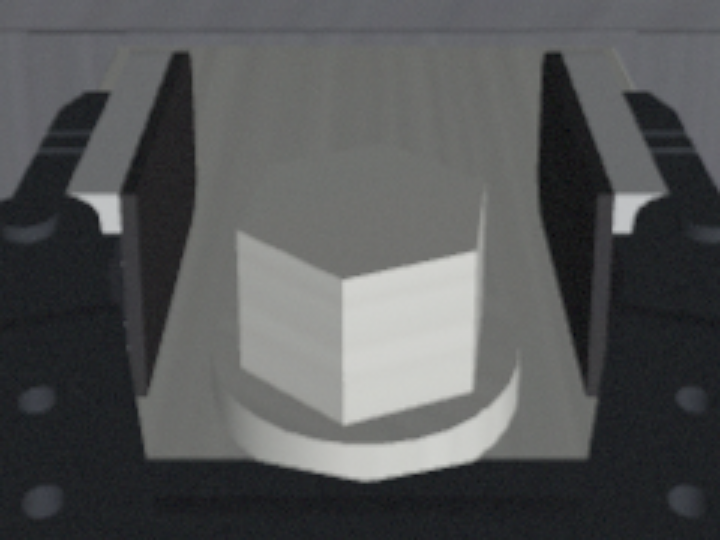

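Emit:
carry_out(increments=[[[0.003,0,0,0,0,0],[0.003,0,0,0,0,0]]])

```text
clock: 13.1
eef_pos: [609.7, -140.1, 64.4]
tcp_rot: [3.141, -0.0, 0.105]
contact_force: [-0.6, 0.5, 0.6]
opening: 0.498
```

Emit:
carry_out(increments=[[[0,0,0,0,0,0],[0,0,0,0,0,0],[0,0,0,0,0,0],[0,0,0,0,0,0],[0,0,0,0,0,0]]], hand=1, squeeze=80)

```text
clock: 13.52
eef_pos: [609.5, -139.9, 64.6]
tcp_rot: [-3.141, -0.0, 0.105]
contact_force: [-0.7, 2.8, 4.5]
opening: 0.268
```

```bash
python3 - <<'E'
from h import *
fr=grab('wrist','w10'); cv2.imwrite('pics/w10z.png',cv2.cvtColor(cv2.resize(fr['img'][270:450,200:440],None,fx=3,fy=3),cv2.COLOR_RGB2BGR)); s=sense(); print(s['clock'],s['contact_force'],s['wrist_torque'],s['opening'],s['eef_pos'])
E
```

```text
13.5667 [-0.54761921  1.33277532  5.34145524] [ 0.46991833  0.22013515 -0.03376964] 0.2659640556566933 [ 609.46787682 -139.85573138   64.60221106]
```

View pics/w10z.png

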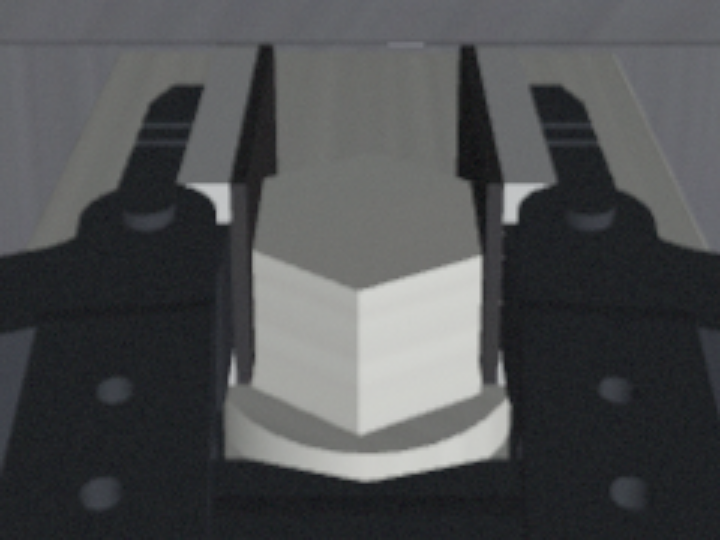

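Emit:
carry_out(increments=[[[0,0,0,0,0,0],[0,0,0,0,0,0],[0,0,0,0,0,0],[0,0,0,0,0,0],[0,0,0,0,0,0]]])

```text
clock: 13.98
eef_pos: [609.5, -139.9, 64.6]
tcp_rot: [-3.141, -0.0, 0.105]
contact_force: [-1.4, 2.3, 4.9]
opening: 0.265
```

Emit:
carry_out(increments=[[[0,0,0,0,0,0],[0,0,0,0,0,0],[0,0,0,0,0,0],[0,0,0,0,0,0],[0,0,0,0,0,0]]])

```text
clock: 14.4
eef_pos: [609.5, -139.9, 64.6]
tcp_rot: [-3.141, -0.0, 0.105]
contact_force: [-1.4, 1.8, 6.7]
opening: 0.266
```

```bash
python3 ball.py 11 top scene; python3 - <<'E'
from h import *
fr=grab('wrist','w11'); cv2.imwrite('pics/w11z.png',cv2.cvtColor(cv2.resize(fr['img'][270:450,200:440],None,fx=3,fy=3),cv2.COLOR_RGB2BGR)); s=sense(); print(s['clock'],s['contact_force'],s['wrist_torque'],s['opening'],s['eef_pos'])
E
```

```text
top 196 [559.2 198.7 279.2] 0.6633225625753907 len 104.4 az -83.19583627903053 tilt 19.366011888761555
[([558.0, 196.5, 279.5], 0.63)] [([563.5, 132.1, 198.0], 0.93)]
scene 258 [557.4 201.6 280.2] 0.49571629724198996 len 107.2 az -81.97528024936715 tilt 18.434549038614477
[([562.1, 201.0, 279.7], 0.92)] [([567.1, 131.6, 203.1], 0.8)]
want -82.3915083744362 19.160662893243302
t 14.7 pos [ 609.5 -139.9   64.6] rot [-3.141 -0.     0.105] F [-0.9  2.4  5.8] op 0.268
[[-0.039, -0.857, -0.437, 0.0, -0.0, -1.527]]
14.75 [-2.45622957  1.3794692   5.23752155] [ 0.50540275  0.28717894 -0.02787121] 0.26983170799517087 [ 609.50772854 -139.90612298   64.59411368]
```

View pics/w11z.png

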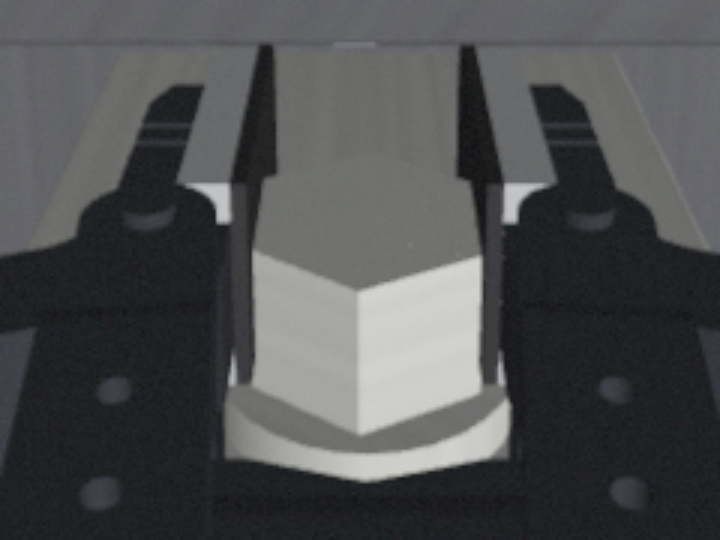

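View pics/s11.png

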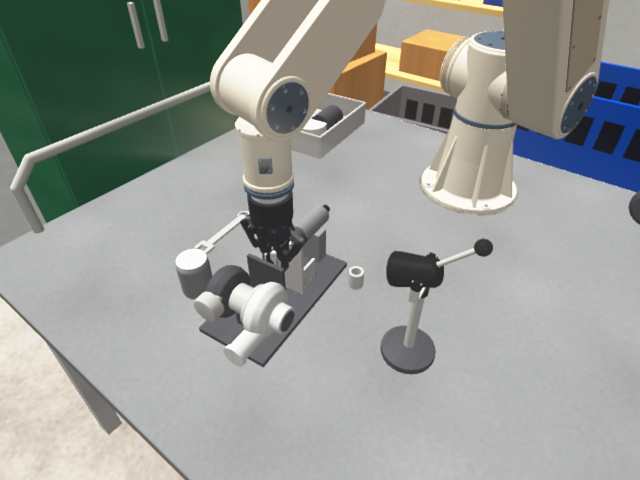

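```bash
python3 -c "
from rig import r,sense
print(r.sign_off(), sense()['clock'])"
```

```text
the job is handed in; nothing more can be done
the job is handed in; nothing more can be done
```

I pointed the lamp at the bolt head and let go of it. Then I gripped the bolt head on its two side flats with 80 N and handed the job in at about 14.8 s of the 48 s, still holding it.

**Bolt:** Two wrist pictures 1.2 s apart show the head in the same position with its flats on the pads. The opening stayed at about 0.266 and the outside force at about 6 N.

**Lamp:** The target was a swivel direction of -82.4° and a tilt of 19.2°. After the grip I measured the ball's position in two cameras. The top camera gave -83.2° and 19.4°, and the scene camera gave -82.0° and 18.4°. The beam is therefore within about 1° of the bolt head, and the two cameras differ by about 1°. I could not check the lens face directly, because it was out of the scene camera's view once the lamp was turned.

**Missed grips:** Two early attempts at the ball closed on empty air just above it. The pictures showed the real fingertips about 21 mm behind the reported TCP, although the text says 22 mm ahead of it. I used the measured offset from then on. The missed attempts did not move the lamp.

**Bystanders:** The grease tin, spanner and socket were never touched, and they look unmoved in the last scene picture.

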